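Gather the counters in the pouring corner of the tray

TASK

Slide the glass cover of the display case fully open to its stop, then take the wooden tray by its upright handle and lift it clear above the case. Tip it until all four loose counters have slid together into the corner with the pouring lip (far left when the handle is towards you), and finish still holding the tray tipped and steady in the air with the counters in that corner. Leave the tin, tumblers and ashtray where they are.

Things in the scene. Friction and masses are not known exactly. Their poses are not given: they have to be found in the camera images.
- case: low fixed display case on the shelf, 230 (its x) x 580 (its y) x 82 mm high: white floor 8 mm thick, 10 mm wooden end walls, glass long sides, aluminium tracks on top of the long sides. Open at the top in its +y half but for the sliding glass cover; the -y half has a fixed glass pane whose top is at 76 mm. Inside it is 210 x 560 mm. Origin: centre of its underside; z up
- pane (a joint): the sliding glass cover, a 226 x 285 x 6 mm pane, underside 83 mm and top 89 mm above the shelf. Value in m: 0 = over the middle of the case's +y half (above the tray); it grows as the cover slides along the case's -y axis over the fixed pane; 0.27 = fully open, at the stop. Friction about 1.5 N; it stays where it is left; the moving pane weighs 0.6 kg
- pull (a point): centre of the top face of the cover's aluminium pull, a bar 14 mm (along the case's y) x 50 mm (along its x) standing 30 mm up from the middle of the glass; this point is 119 mm above the shelf and moves with the cover
- tray: open wooden tray standing on the case's floor under the glass cover, 158 (its x) x 118 (its y) mm outside, walls 26 mm high and 4 mm thick, floor 4 mm thick, inside 150 x 110 mm, 0.22 kg (+-20 %). In the middle of its -x end stands the handle board. A small flat pouring lip sticks out at the rim of its (+x, +y) corner. Origin: centre of its underside; z up when level
- handle (a point): middle of the top edge of the tray's upright handle board: 12 mm thick (along the tray's x), 50 mm wide (along its y), top 66 mm above the tray's underside; this point is 81 mm from the tray's origin towards its -x
- corner (a point): the inside corner of the tray at the pouring lip, at floor level: +75 mm in x, +55 mm in y and 4 mm up from the tray's origin
- counter0: round wooden game counter, 28 mm across and 9 mm thick, 12 g, smooth (slides on the tray at a slope of about 11 to 17 degrees, more when it also rubs along a wall); lies loose on the tray's floor. Origin: centre of its underside; z up when flat
- counter1: round wooden game counter, 28 mm across and 9 mm thick, 12 g, smooth (slides on the tray at a slope of about 11 to 17 degrees, more when it also rubs along a wall); lies loose on the tray's floor. Origin: centre of its underside; z up when flat
- counter2: round wooden game counter, 28 mm across and 9 mm thick, 12 g, smooth (slides on the tray at a slope of about 11 to 17 degrees, more when it also rubs along a wall); lies loose on the tray's floor. Origin: centre of its underside; z up when flat
- counter3: round wooden game counter, 28 mm across and 9 mm thick, 12 g, smooth (slides on the tray at a slope of about 11 to 17 degrees, more when it also rubs along a wall); lies loose on the tray's floor. Origin: centre of its underside; z up when flat
- ashtray: green glass ashtray, round, 110 mm across, 32 mm high, under the fixed pane in the case's -y half. Bystander. Origin: centre of its underside
- tin: round aluminium tin with screw-top lid, 92 mm across, 55 mm high, on the shelf beside the case. Bystander. Origin: centre of its underside
- tumbler_a: empty crystal tumbler, 80 mm across at the rim, 90 mm high, on the shelf beside the case. Bystander. Origin: centre of its underside
- tumbler_b: empty crystal tumbler like tumbler_a. Bystander. Origin: centre of its underside

How it is judged:
On the way, in this order (a step that is already met when the one before it is completed fails the run):
1. the glass cover is slid fully open, to within 12 mm of its stop (value of joint pane above 0.258 m), for 0.2 s.
2. the tray is lifted clear above the case (underside 0.10 m above the shelf), with the counters in it (height (world z) of tray above 0.1 m and distance between each of counter0, counter1, counter2, counter3 and tray below 0.1 m), for 0.1 s.
At the end, for the whole second after the job is handed in: Cover within 20 mm of its stop; tray held by the fingers, clear of the case, centre over 0.10 m and lip corner over 0.09 m up, tipped 0.25 to 1.2 rad, still; all counters on its floor within 85 mm of the lip corner, one within 35 mm; tin, tumblers, ashtray moved under 30 mm (value of joint pane above 0.25 m and contact force between tray and the fingers above 1 N and contact force between tray and case below 0.1 N and height (world z) of corner above 0.09 m and height (world z) of tray above 0.1 m and angle between tray's own z axis and vertical between 0.25 and 1.2 rad and linear speed of tray below 0.03 m/s and angular speed of tray below 0.2 rad/s and distance between each of counter0, counter1, counter2, counter3 and corner below 0.085 m and z of counter0 in the frame of tray between 0 and 0.02 m and linear speed of each of counter0, counter1, counter2, counter3 below 0.04 m/s and z of counter1 in the frame of tray between 0 and 0.02 m and z of counter2 in the frame of tray between 0 and 0.02 m and z of counter3 in the frame of tray between 0 and 0.02 m and distance between any of counter0, counter1, counter2, counter3 and corner below 0.035 m and distance of each of tumbler_a, tumbler_b, tin, ashtray from where it was at the start of the episode below 0.03 m); the arm keeps its last pose, push and grip.
It fails at once if a tumbler, the tin or the ashtray is pushed more than 40 mm (distance of any of tumbler_a, tumbler_b, tin, ashtray from where it was at the start of the episode above 0.04 m).
It also fails if it takes over 64 s, if anything falls off the work surface, if the arm or the gripper's body presses on something with over 40 N, if the wrist force passes 120 N, or if a joint passes its speed limit or range.

ROBOT

A 6-joint arm with a two-finger parallel gripper is mounted at the origin on the work surface. World frame = base frame: x ahead of the robot, y to its left, z up, the work surface at z = 0. Lengths are in m, angles in rad, forces in N, time in s.
With the tool pointing down it reaches from about 0.3 to 0.825 m from the base axis. Payload 5.4 kg.
Tool frame: the origin (TCP) lies at the very end of the fingers, on their centre line; the grasp point (between the pads) lies 19 mm behind it; z points along the fingers, y is the direction in which the jaws open and shut (so a half turn about z gives the same grasp; the last joint's range is limited). The gripper opens to 92 mm and grips with 3 to 60 N. Pads are 20 mm wide; open, the fingers measure 128 mm over their backs; the gripper's body (75 mm by 189 mm) begins 69 mm behind the grasp point.
Start: joints at [1.121, 0.158, 1.597, -0, 1.386, -0.21], TCP at [0.137, 0.559, 0.215] pointing down, gripper open.
Joint ranges: [-2.91, 2.91], [-0.94, 2.29], [0.18, 2.7], [-1.29, 4.43], [0.17, 2.64], [-3, 3]. Speed limits (rad/s): [2.57, 2.57, 3.14, 3.14, 3.14, 3.14].

INTERFACE

Orientations are given as a rotation vector (axis times angle).
In Python, from bench import readout, capture, get_calibration, arm gives the robot as it stands. The module is installed in compiled form; this text tells all that it offers.
- The arm moves only by the tool send_rows, never from a script. Its argument "increments" is one flat list of numbers, 4 for each row, row after row: the shift along the tool's x, y, z in m, then the turn about the tool's z in degrees. A call has 1 to 12 rows; each row is the pose to reach, as a shift and turn from the pose commanded when the call began, along the tool's axes at that moment; what a row does not reach only later rows make up. A row lasts 1/10 s, in which the tool goes at most 50 mm and 8.59 degrees, less where a joint would pass 70% of its speed; a pose out of reach is approached as far as the arm can. A call with a gripper value outside its range is refused whole. "gripper" is the gripper command: -1 is shut, 1 is fully open, values between are in proportion, set as the call begins (left out, the last holds). The fingers move at their own pace and stop on an object; "squeeze" is the grip in N (left out, the last holds). Time passes only in rows, so rows that repeat a pose let the fingers close. It gives the time, the measured TCP pose, the force and the opening at its end, in the units of the state.
- readout.read_state(): the state, without advancing time (a new reading comes with each control period).
- capture(name): name is "scene" or "top"; returns the picture (384x512x3 uint8, blue, green, red); there is no depth.
- get_calibration(name): a dict with "fovy" (degrees; the focal length in pixels is half the picture's height over the tangent of half this angle, whatever the lens; pixels are square), "cx", "cy" (the principal point, pixels), "eye" and "rotation" of the camera in the world. Camera axes: x right, y down, z forward; pixel columns grow to the right and rows downward; lengths in m; the calibration is good to about 2 mm. A picture is of the moment at which its call begins. get_calibration takes no time and is no camera call.
- arm.sign_off(): hands the job in, once; it reports no verdict.
The state is a dict: "t": time; "q": joint angles; "qd": joint speeds; "tau": joint torques, N m; "position": TCP position; "eef_rot": TCP orientation; "force": force on the tool from outside, world axes, zero at the start; "torque": the same for the moment, N m; "grip_width": finger opening in m.
Only numpy, scipy, OpenCV 4.12 (cv2) and the standard library are available. Lean on these libraries where they do the work, as an engineer would, in place of code of your own. Each camera call takes 0.05 s, during which the arm holds its last target. There are 200 camera calls.

## Working session

There is one attempt and no reset: what is moved stays moved. The work goes in short steps, Python scripts to look and compute and a tool call to move; the robot and the scene stay as the last step left them, time stands still between calls to the robot, and variables do not carry over. Pictures are saved under pics/ and viewed, about 8 in all and at most 12, crops included, and the job is handed in when it is done.

Besides the shell and the picture viewer there is one more tool, called after ">>>" by a JSON object that holds its "op" and its "data", one argument or row to a line. send_rows: Moves the arm, as the interface text tells. Its arguments: {"type":"object","properties":{"increments":{"type":"array","items":{"type":"number"}},"gripper":{"type":"number"},"squeeze":{"type":"number"}},"required":["increments"]}

```bash
mkdir -p pics
python3 - <<'E'
from bench import readout, capture, get_calibration
import cv2
for n in ("scene","top"):
    cv2.imwrite(f"pics/{n}0.png",cv2.resize(capture(n),(800,600),interpolation=cv2.INTER_CUBIC)); print(n,get_calibration(n))
s=readout.read_state();print(s["position"],s["eef_rot"],s["grip_width"],s["t"])
E
```

```text
scene {'fovy': 48.976888137152514, 'cx': 253.95328254400906, 'cy': 195.50093350256694, 'eye': array([1.2326994 , 0.46569534, 1.07710543]), 'rotation': array([-1.25194788, -2.36861226,  0.85128187])}
top {'fovy': 49.45040515692673, 'cx': 251.3129193425568, 'cy': 186.10831673162986, 'eye': array([ 0.49743802, -0.00248491,  1.38340623]), 'rotation': array([-2.17781543,  2.2009694 , -0.00606483])}
[0.13632773 0.55801179 0.21372025] [-3.75711067e-01 -3.11849381e+00  2.55601778e-03] 0.09162666613300582 0.1
```

View pics/scene0.png

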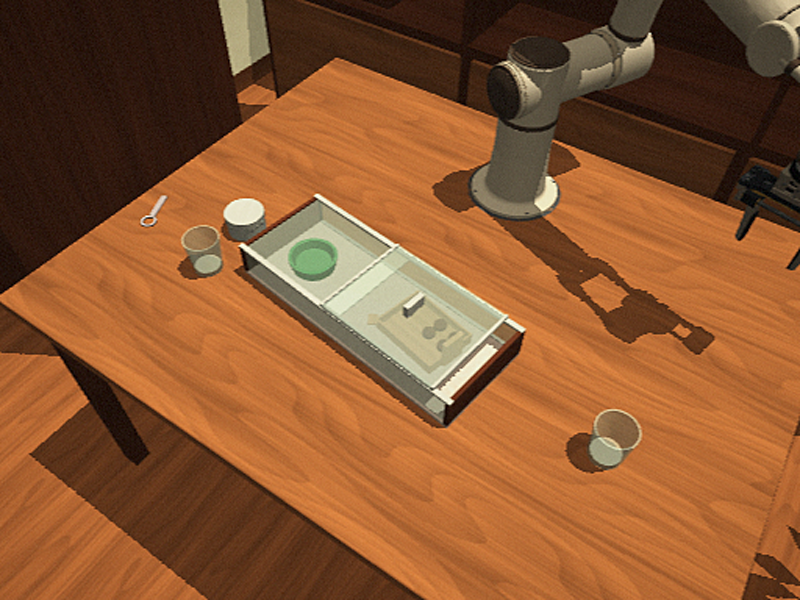

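View pics/top0.png

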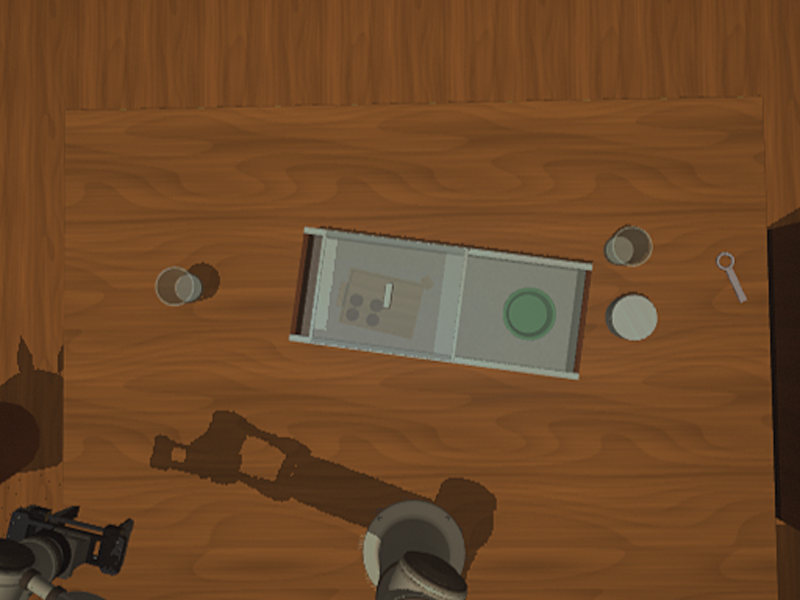

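The scene shows the case with the pull (about (413,305) in scene, (388,295) in top), and the tray with its lip at (427,283) in top, so the handle is at its left end. I'll enlarge the case region.

```bash
cat > h.py <<'E'
import numpy as np, cv2
from scipy.spatial.transform import Rotation as R
from bench import readout, capture, get_calibration
def px2w(n,u,v,z):
    c=get_calibration(n); f=192/np.tan(np.radians(c["fovy"])/2)
    d=R.from_rotvec(c["rotation"]).as_matrix()@np.array([(u-c["cx"])/f,(v-c["cy"])/f,1])
    e=c["eye"]; return e+d*(z-e[2])/d[2]
def w2px(n,p):
    c=get_calibration(n); f=192/np.tan(np.radians(c["fovy"])/2)
    q=R.from_rotvec(c["rotation"]).as_matrix().T@(np.array(p)-c["eye"]); return q[:2]/q[2]*f+[c["cx"],c["cy"]]
def crop(n,name,u0,v0,w,h,k):
    im=capture(n)[v0:v0+h,u0:u0+w]; cv2.imwrite(f"pics/{name}.png",cv2.resize(im,None,fx=k,fy=k,interpolation=cv2.INTER_CUBIC))
E
python3 - <<'E'
from h import *
crop("top","crop1",180,140,200,110,4)
E
```

```text
(no output)
```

View pics/crop1.png

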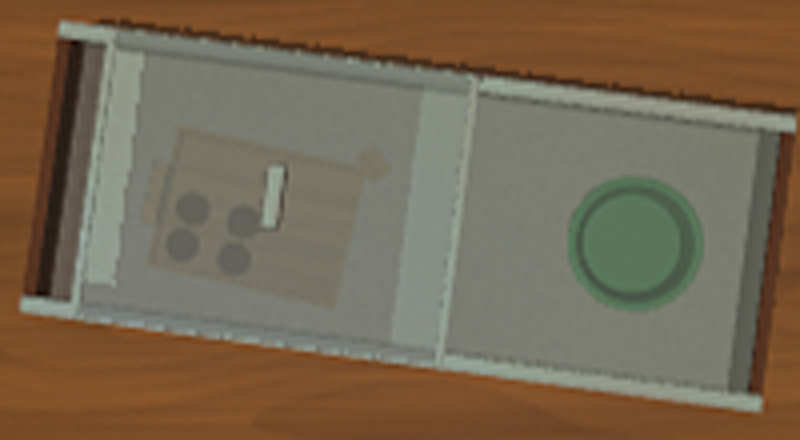

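Run:
```python
from h import *
def P(u,v,z): return px2w("top",180+u/4-.375,140+v/4-.375,z)
C=[P(*c,.082) for c in [(62,20),(798,112),(762,412),(20,312)]]
C=np.array(C)[:,:2]; print(C, C.mean(0))
ax=(C[0]+C[3]-C[1]-C[2]); ax/=np.linalg.norm(ax); print("case +y",ax,np.linalg.norm(C[0]-C[1]),np.linalg.norm(C[0]-C[3]),"yaw",np.degrees(np.arctan2(-ax[0],ax[1])))
p=P(274,197,.119);print("pull",p)
T=np.array([P(*c,.034) for c in [(180,127),(365,172),(335,307),(150,265)]])[:,:2]
t=T[1]+T[2]-T[0]-T[3];t/=np.linalg.norm(t);print("tray",T.mean(0),t,np.degrees(np.arctan2(t[1],t[0])),np.linalg.norm(T[0]-T[1]),np.linalg.norm(T[0]-T[3]))
print("handle px",P(153,192,.074)[:2],"from tray",T.mean(0)-.081*t)
c=C.mean(0); print("pull s", (p[:2]-c)@ax,"x",(p[:2]-c)@np.array([ax[1],-ax[0]]))
E=[P(*q,.089) for q in [(112,32),(78,315)]]; print([ (e[:2]-c)@ax for e in E])
# scene cross-check
print("pull in scene x800/512:", w2px("scene",p)*800/512)
s=readout.read_state();print(R.from_rotvec(s["eef_rot"]).as_matrix().round(3),s["q"])
```

```text
[[ 0.6755517   0.21097871]
 [ 0.59589439 -0.36173664]
 [ 0.36447672 -0.32944596]
 [ 0.4465208   0.24523113]] [ 0.5206109  -0.05874319]
case +y [0.13955045 0.99021496] 0.5782284708748286 0.23157801591084365 yaw -8.021833758455426
pull [0.53334845 0.04404993 0.119     ]
tray [0.51920125 0.0608541 ] [-0.23887466 -0.97105041] -103.82013135203054 0.1545419370623055 0.11457836450227363
handle px [0.53960468 0.14103306] from tray [0.53855009 0.13950918]
pull s 0.10356481418168373 x -0.0017319179906334567
[np.float64(0.24721615532926322), np.float64(0.24411563465466138)]
pull in scene x800/512: [413.42163854 299.48103145]
[[-0.971  0.238 -0.001]
 [ 0.238  0.971 -0.001]
 [ 0.    -0.001 -1.   ]] [ 1.12089775e+00  1.58940047e-01  1.59791804e+00 -5.71213835e-06
  1.38618071e+00 -2.10085004e-01]
```

>>> {"op": "send_rows", "data": {
  "increments": [-0.25,-0.2,0.03,-2.8,-0.25,-0.2,0.03,-2.8,-0.25,-0.2,0.03,-2.8,-0.25,-0.2,0.03,-2.8,-0.25,-0.2,0.03,-2.8,-0.25,-0.2,0.03,-2.8,-0.25,-0.2,0.03,-2.8,-0.25,-0.2,0.03,-2.8,-0.25,-0.2,0.03,-2.8],
  "gripper": 1
}}

```text
t: 1.05
position: [0.3317, 0.305, 0.1845]
eef_rot: [-0.301, -3.126, -0.0]
force: [-0.6, 0.2, 0.2]
grip_width: 0.0917
```

```bash
cat >> h.py <<'E'
def delta(p,yangle):
    """tool-frame shift to world p and turn so tool y points at yangle deg (mod 180)"""
    s=readout.read_state(); M=R.from_rotvec(s["eef_rot"]).as_matrix()
    a=np.degrees(np.arctan2(M[1,1],M[0,1])); d=(a-yangle+90)%180-90
    print("t",s["t"],"pos",s["position"].round(4),"yang",a.round(2),"F",np.round(s["force"],1),"w",round(s["grip_width"],4),"q6",s["q"][5].round(2))
    print("shift",(M.T@(np.array(p)-s["position"])).round(4),"turn",d.round(2),"tilt",np.degrees(np.arccos(-M[2,2])).round(2))
E
python3 -c "
from h import *
delta([.5333,.044,.15],81.98)"
```

```text
t 1.05 pos [0.3317 0.305  0.1845] yang 79.0 F [-0.6  0.2  0.2] w 0.0917 q6 -0.91
shift [-0.2477 -0.2177  0.0343] turn -2.98 tilt 0.04
```

>>> {"op": "send_rows", "data": {
  "increments": [-0.248,-0.218,0.034,-3,-0.248,-0.218,0.034,-3,-0.248,-0.218,0.034,-3,-0.248,-0.218,0.034,-3,-0.248,-0.218,0.034,-3,-0.248,-0.218,0.034,-3,-0.248,-0.218,0.034,-3,-0.248,-0.218,0.034,-3,-0.248,-0.218,0.034,-3,-0.248,-0.218,0.034,-3]
}}

```text
t: 2.05
position: [0.5334, 0.0457, 0.1506]
eef_rot: [-0.214, -3.134, -0.001]
force: [-1.0, 0.4, 0.3]
grip_width: 0.0916
```

```bash
python3 -c "
from h import *
delta([.5333,.044,.096],81.98)
crop('scene','s1',200,130,180,130,4)"
```

```text
t 2.05 pos [0.5334 0.0457 0.1506] yang 82.19 F [-1.   0.4  0.3] w 0.0916 q6 -1.58
shift [-0.0002 -0.0017  0.0546] turn 0.21 tilt 0.04
```

View pics/s1.png

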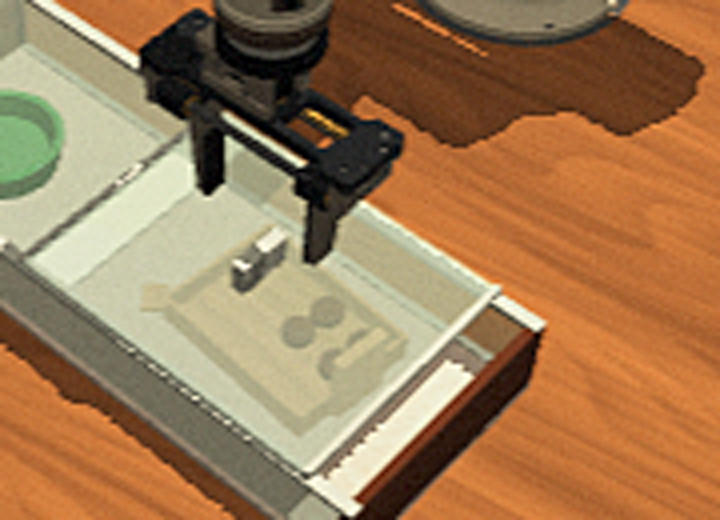

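The fingers straddle the pull (crop about (260,258)). I'll go down and grip it.

>>> {"op": "send_rows", "data": {
  "increments": [0,-0.001,0.03,0,0,-0.001,0.053,0,0,-0.001,0.053,0]
}}

```text
t: 2.4
position: [0.5306, 0.0445, 0.0946]
eef_rot: [-0.214, -3.128, -0.001]
force: [-0.8, -0.3, -0.5]
grip_width: 0.0922
```

>>> {"op": "send_rows", "data": {
  "increments": [0,0,0,0,0,0,0,0,0,0,0,0,0,0,0,0,0,0,0,0,0,0,0,0,0,0,0,0],
  "gripper": -1,
  "squeeze": 15
}}

```text
t: 3.1
position: [0.5339, 0.0427, 0.0977]
eef_rot: [0.218, 3.134, -0.0]
force: [-1.2, 0.7, -0.2]
grip_width: 0.0382
```

>>> {"op": "send_rows", "data": {
  "increments": [0,0,0,0,0,0,0,0,0,0,0,0,0,0,0,0,0,-0.01,0,0,0,-0.03,0,0,0,-0.06,0,0,0,-0.09,0,0,0,-0.12,0,0,0,-0.15,0,0,0,-0.18,0,0,0,-0.2,0,0]
}}

```text
t: 4.3
position: [0.5048, -0.1572, 0.0975]
eef_rot: [-0.22, -3.132, -0.001]
force: [-1.8, 2.8, 1.8]
grip_width: 0.0139
```

>>> {"op": "send_rows", "data": {
  "increments": [0,-0.01,0,0,0,-0.02,0,0,0,-0.025,0,0,0,-0.03,0,0,0,-0.033,0,0,0,-0.036,0,0,0,-0.036,0,0]
}}

```text
t: 5.0
position: [0.5005, -0.1872, 0.0975]
eef_rot: [-0.217, -3.131, -0.012]
force: [-2.7, 13.4, 8.0]
grip_width: 0.0137
```

```bash
python3 -c "
from h import *
s=readout.read_state();print(s['force'],s['grip_width'])
p=s['position'];print((p[:2]-[.5206,-.0587])@[.1396,.990])
crop('top','t2',180,140,200,110,4)"
```

```text
[-2.73071194 13.44293488  7.96770184] 0.013733627977746491
-0.12999304987608226
```

View pics/t2.png

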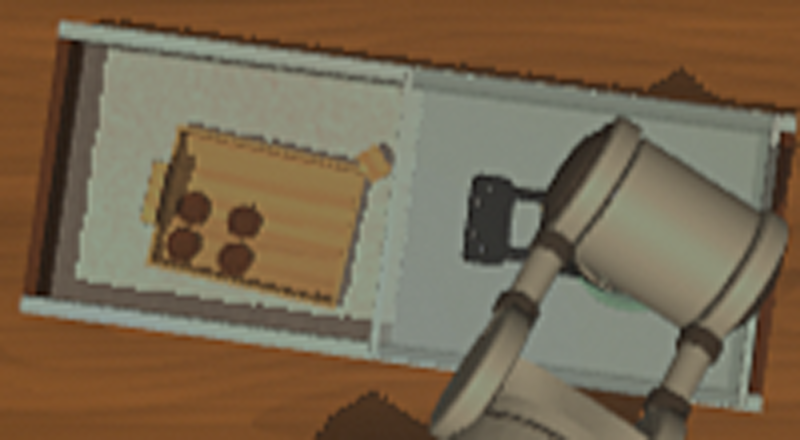

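The cover is at its stop (13 N against it, centre at -0.130 m in the case). I'll release and go to the tray's handle at crop (155,192).

>>> {"op": "send_rows", "data": {
  "increments": [0,0.001,0,0,0,0.002,0,0,0,0.003,0,0,0,0.003,0,0,0,0.003,-0.03,0,0,0.003,-0.07,0,0,0.003,-0.07,0],
  "gripper": 1
}}

```text
t: 5.75
position: [0.505, -0.1903, 0.1736]
eef_rot: [0.217, 3.124, -0.009]
force: [0.6, 0.4, 0.4]
grip_width: 0.0677
```

```bash
python3 -c "
from h import *
delta([.539,.14,.15],-13.8)"
```

```text
t 5.75 pos [ 0.505  -0.1903  0.1736] yang 82.06 F [0.6 0.4 0.4] w 0.0677 q6 -2.02
shift [0.0122 0.3319 0.0219] turn -84.14 tilt 0.64
```

>>> {"op": "send_rows", "data": {
  "increments": [0.001,0.028,0.0,8,0.002,0.056,0.0,16,0.003,0.084,0,24,0.004,0.112,0,32,0.005,0.14,0,40,0.006,0.168,0,48,0.007,0.196,0,56,0.008,0.224,0,64,0.009,0.252,0,72,0.01,0.28,0,80,0.011,0.308,0.01,88,0.012,0.332,0.022,95.9]
}}

```text
t: 6.95
position: [0.5361, 0.1438, 0.1453]
eef_rot: [2.477, 1.931, 0.001]
force: [0.9, -0.6, -0.3]
grip_width: 0.0918
```

>>> {"op": "send_rows", "data": {
  "increments": [0,0,0,0,0,0,0,0,0,0,0,0]
}}

```text
t: 7.25
position: [0.536, 0.1416, 0.1459]
eef_rot: [2.471, 1.938, 0.0]
force: [0.1, 0.2, 0.2]
grip_width: 0.0916
```

```bash
python3 -c "
from h import *
delta([.539,.14,.04],-13.8)"
```

```text
t 7.25 pos [0.536  0.1416 0.1459] yang -13.79 F [0.1 0.2 0.2] w 0.0916 q6 0.28
shift [-0.0008  0.0032  0.1059] turn 0.01 tilt 0.04
```

>>> {"op": "send_rows", "data": {
  "increments": [-0.001,0.003,0.03,0,-0.001,0.003,0.06,0,-0.001,0.003,0.085,0,-0.001,0.003,0.1,0,-0.001,0.003,0.106,0,-0.001,0.003,0.106,0]
}}

```text
t: 7.85
position: [0.5385, 0.1403, 0.0396]
eef_rot: [-2.473, -1.937, 0.0]
force: [-0.1, -0.8, 0.4]
grip_width: 0.0921
```

>>> {"op": "send_rows", "data": {
  "increments": [0,0,0,0,0,0,0,0,0,0,0,0,0,0,0,0,0,0,0,0,0,0,0,0,0,0,0,0,0,0,0,0],
  "gripper": -1,
  "squeeze": 4
}}

```text
t: 8.65
position: [0.5385, 0.1409, 0.0398]
eef_rot: [2.473, 1.938, 0.0]
force: [-0.3, 0.1, 2.0]
grip_width: 0.05
```

>>> {"op": "send_rows", "data": {
  "increments": [0,0,-0.007,0,0,0,-0.014,0,0,0,-0.021,0,0,0,-0.028,0,0,0,-0.035,0,0,0,-0.042,0,0,0,-0.049,0,0,0,-0.056,0,0,0,-0.063,0,0,0,-0.065,0]
}}

```text
t: 9.65
position: [0.539, 0.1409, 0.1057]
eef_rot: [2.472, 1.937, 0.002]
force: [-0.3, 0.2, -1.8]
grip_width: 0.0496
```

```bash
python3 -c "
from h import *
delta([.539,.14,.04],-13.8)
crop('scene','s3',200,110,180,140,4)"
```

```text
t 9.65 pos [0.539  0.1409 0.1057] yang -13.84 F [-0.3  0.2 -1.8] w 0.0496 q6 0.28
shift [-0.0008  0.0001  0.0657] turn -0.04 tilt 0.09
```

View pics/s3.png

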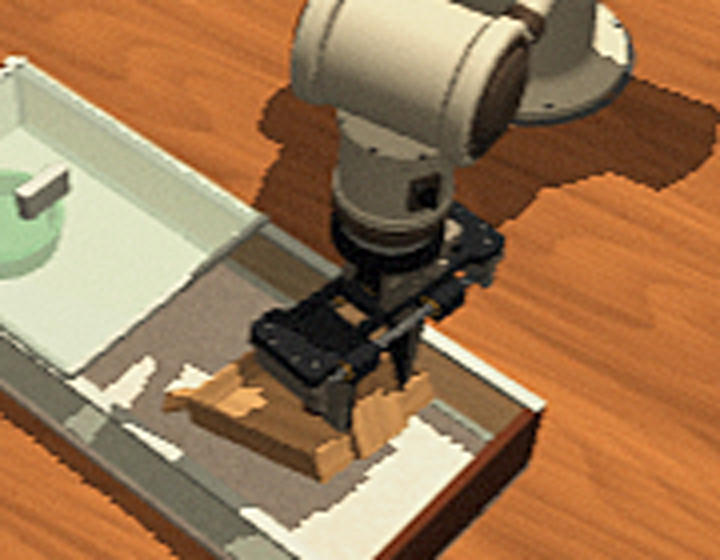

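The tray hinges down at its far end as planned (lip end on the floor, crop (185,395)). I'll grip firmly and lift.

>>> {"op": "send_rows", "data": {
  "increments": [0,0,0,0,0,0,0,0,0,0,0,0,0,0,-0.02,0,0,0,-0.05,0,0,0,-0.08,0,0,0,-0.11,0,0,0,-0.14,0,0,0,-0.165,0,0,0,-0.18,0,0,0,-0.18,0,0,0,-0.18,0],
  "squeeze": 50
}}

```text
t: 10.9
position: [0.5378, 0.1407, 0.283]
eef_rot: [-2.472, -1.937, 0.003]
force: [-0.0, -0.4, -3.1]
grip_width: 0.0495
```

```bash
python3 -c "
from h import *
delta([.539,.14,.04],-13.8);print(readout.read_state()['q'])
crop('top','t4',180,100,140,140,4)
crop('scene','s4',220,40,180,150,4)
a=cv2.imread('pics/t4.png');b=cv2.imread('pics/s4.png')[:560]
a=cv2.resize(a,(400,400));b=cv2.resize(b,(400,311));b=cv2.copyMakeBorder(b,0,89,0,0,0);cv2.imwrite('pics/b4.png',np.hstack([a,b]))"
```

```text
t 10.9 pos [0.5378 0.1407 0.283 ] yang -13.85 F [-0.  -0.4 -3.1] w 0.0495 q6 0.28
shift [-2.00e-04  1.90e-03  2.43e-01] turn -0.05 tilt 0.14
[ 3.85150272e-02  7.28753978e-02  1.55566967e+00 -8.78465867e-05
  1.51544358e+00  2.80204302e-01]
```

View pics/b4.png

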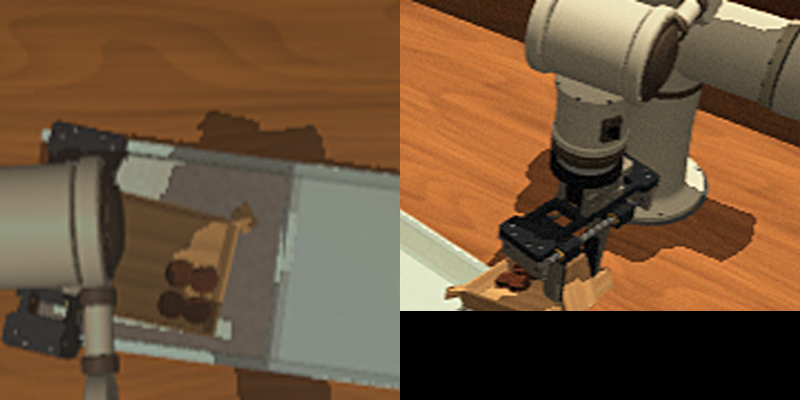

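The four counters have slid to the +x wall as a block ((190,290) in the left half), towards the -y side. I'll slosh them towards +y with a quick reversal along tool y.

>>> {"op": "send_rows", "data": {
  "increments": [0,0.01,0,0,0,0.03,0,0,0,0.06,0,0,0,0.095,0,0,0,0.06,0,0,0,0.025,0,0,0,-0.005,0,0,0,-0.025,0,0,0,-0.035,0,0,0,-0.035,0,0],
  "squeeze": 60
}}

```text
t: 12.0
position: [0.5041, 0.1493, 0.2843]
eef_rot: [-2.472, -1.938, 0.0]
force: [0.5, -0.7, -2.7]
grip_width: 0.0494
```

```bash
python3 -c "
from h import *
delta([.539,.14,.283],-13.8)
crop('top','t5',180,120,140,140,4)"
```

```text
t 12.0 pos [0.5041 0.1493 0.2843] yang -13.81 F [ 0.5 -0.7 -2.7] w 0.0494 q6 0.3
shift [-0.0007  0.0362  0.0013] turn -0.01 tilt 0.02
```

View pics/t5.png

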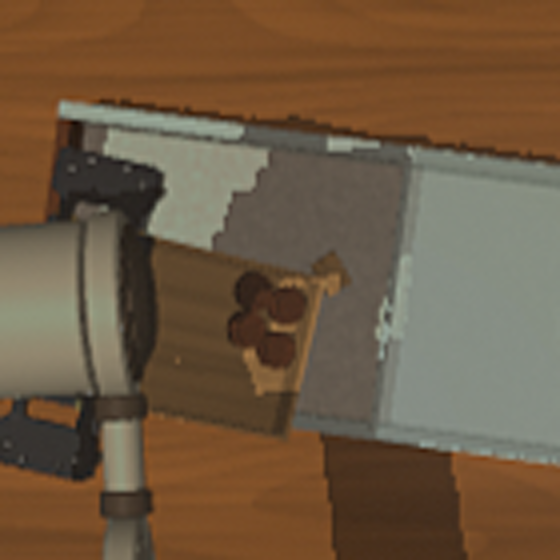

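The counters are now by the lip corner (corner about (316,290), nearest counter (287,305), farthest (246,328)). One more, equal slosh will give margin.

>>> {"op": "send_rows", "data": {
  "increments": [0,0.01,0,0,0,0.03,0,0,0,0.06,0,0,0,0.095,0,0,0,0.13,0,0,0,0.095,0,0,0,0.065,0,0,0,0.045,0,0,0,0.035,0,0,0,0.035,0,0,0,0.035,0,0,0,0.035,0,0]
}}

```text
t: 13.25
position: [0.5394, 0.1403, 0.2846]
eef_rot: [2.473, 1.937, 0.0]
force: [-0.8, -0.3, -3.1]
grip_width: 0.0493
```

```bash
python3 -c "
from h import *
delta([.539,.14,.283],-13.8)
crop('top','t6',180,120,140,140,4)
crop('scene','s6',240,90,100,100,6)"
```

```text
t 13.25 pos [0.5394 0.1403 0.2846] yang -13.88 F [-0.8 -0.3 -3.1] w 0.0493 q6 0.28
shift [-0.0004 -0.0003  0.0016] turn -0.08 tilt 0.03
```

View pics/t6.png

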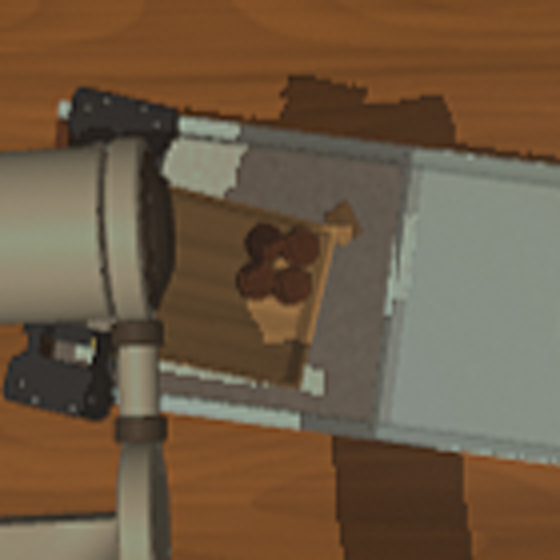

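View pics/s6.png

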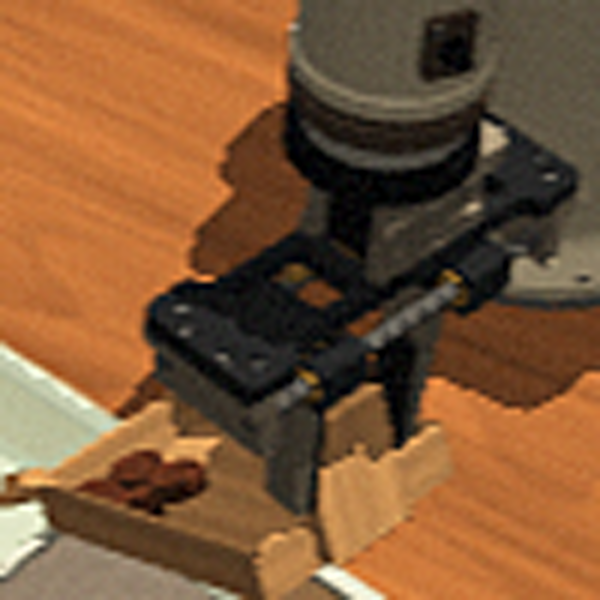

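Run:
```python
from h import *
from scipy.optimize import least_squares
s=readout.read_state();M=R.from_rotvec(s["eef_rot"]).as_matrix()
y=M[:,1];x0=-M[:,0]*np.sign(M[1,0]) # tray x: towards -y world
g=s["position"]-.019*M[:,2]
def frame(A,dz):
    x=x0*np.cos(A)+np.array([0,0,-1])*np.sin(A); z=np.cross(x,y); o=g-(-.081*x+(.051+dz)*z); return o,np.c_[x,y,z]
F=lambda u,v:np.array([180+u/4-.375,120+v/4-.375])
obs=[(F(336,226),[.079,.059,.026]),(F(302,386),[.079,-.059,.026])]
f=lambda p:np.concatenate([w2px("top",frame(p[0],0)[0]+frame(p[0],0)[1]@(np.array(q)+[0,p[1],0]))-o for o,q in obs])
r=least_squares(f,[.4,0]);print("tilt",r.x,"res px",r.fun)
o,T=frame(r.x[0],0);c=np.array([.075,.055,.004]);print("tray z",o[2],"corner z",(o+T@c)[2])
cam=get_calibration("top")["eye"]
for p in [(303,243),(265,243),(292,285),(255,280)]:
    w=px2w("top",*F(*p),.2);d=T.T@(w-cam);e=T.T@(cam-o);k=(.013-e[2])/d[2];q=e+k*d;q[2]=.004;q[1]-=r.x[1];print(q.round(3),np.linalg.norm(q-c).round(3))
```

```text
tilt [0.43847158 0.00335151] res px [ 0.5281061  -0.48038299 -0.61529757  0.45658392]
tray z 0.2229610063258312 corner z 0.19475230988166817
[0.062 0.041 0.004] 0.02
[0.034 0.034 0.004] 0.046
[0.061 0.01  0.004] 0.047
[0.033 0.007 0.004] 0.064
```

All the conditions hold with margin, so I'm handing in.

```bash
python3 -c "
from bench import arm,readout
s=readout.read_state();print(s['t'],abs(s['qd']).max());print(arm.sign_off())"
```

```text
13.35 0.007442257245267892
the job is handed in; nothing more can be done
None
```

I slid the cover open, tipped the tray and lifted it. All four counters are in the pouring-lip corner, and the job was handed in at 13.4 s. Sign-off gives no verdict, so the results below are my own checks.

- **Cover:** I gripped the pull and dragged the cover until it met the stop. The force there was about 13 N, with the cover's centre 0.130 m past the case's centre.
- **Tray:** The tool can only turn about its vertical axis. So I took the handle across its 50 mm width with a 4 N grip and raised it. The tray hinged down at its far end, and I then gripped it hard and lifted.
- **Counters:** They slid to the far wall by gravity. Two quick reversals sideways moved them along it into the lip corner.

**Last checks, from a fit to the top picture (residual about 0.6 px):**

| Quantity | Measured | Required |
|---|---|---|
| Tilt | 0.44 rad | 0.25 to 1.2 rad |
| Tray centre height | 0.22 m | over 0.10 m |
| Lip corner height | 0.19 m | over 0.09 m |
| Counter distances from the corner | 20, 46, 47 and 64 mm | all under 85 mm, one under 35 mm |

The arm was still at hand-in, holding the tray with a 60 N grip. No check failed or disagreed. I never moved near the tin, tumblers or ashtray, but I did not measure their positions again at the end. The cover's final position was not measured again after I let go of the pull.

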